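Fit the conduit stubs into a back box and hand it over

TASK

Push the white back box squarely up against the aluminium stop rail, and with the rail taking the push, press every grey conduit stub on the bench into an entry of the box (one per entry, any entries), past its seal until it bottoms. When all of them are fully home, slide the box along the rail into the yellow taped outline and leave it there, flush with the rail, the tubes still fully home. Slide the box, do not lift or tip it, and leave the other things on the bench where they are.

Things in the scene. Friction and masses are not known exactly. Their poses are not given: they have to be found in the camera images.
- back_box: white plastic back box for wall sockets, 90 (x) by 340 (y) by 62 mm high, open on top, 0.6 to 0.95 kg, loose, lying on the bench. Origin at the centre of its underside, z up; -x is the side with six conduit entries, +x the plain rear. Between the inner entries its front face is bare for 47 mm; the short ends are bare. It slides with 3 to 7 N, so tubes can be pressed in only with its rear against the rail
- entry0 (a point): centre of the mouth of push-fit entry 0 of the back box, -150 mm from the box's middle along its y, 32 mm above the bench; axes as the box; a tube goes in level, along +x. A round grey gland, 37 mm outside diameter, stands 26 mm out of the face; an orange collet ring and flare, 30 mm wide, narrows within 7 mm to a bore of 21.4 mm. All six entries are alike, one tube each.
- entry1 (a point): centre of the mouth of push-fit entry 1 of the back box, -96 mm from the box's middle along its y, 32 mm above the bench; axes as the box; a tube goes in level, along +x. The rubber seal sits about 20 mm inside the mouth; pushing a tube through it takes 5 to 12 N, and it holds the tube afterwards, which may droop by 2 or 3 degrees.
- entry2 (a point): centre of the mouth of push-fit entry 2 of the back box, -42 mm from the box's middle along its y, 32 mm above the bench; axes as the box; a tube goes in level, along +x. The bore ends in a solid stop 40 mm inside the mouth: a tube fully home has its middle 20 mm and its tail 80 mm outside the mouth, and its ring mark level with the mouth.
- entry3 (a point): centre of the mouth of push-fit entry 3 of the back box, 42 mm from the box's middle along its y, 32 mm above the bench; axes as the box; a tube goes in level, along +x. As the others.
- entry4 (a point): centre of the mouth of push-fit entry 4 of the back box, 96 mm from the box's middle along its y, 32 mm above the bench; axes as the box; a tube goes in level, along +x. As the others.
- entry5 (a point): centre of the mouth of push-fit entry 5 of the back box, 150 mm from the box's middle along its y, 32 mm above the bench; axes as the box; a tube goes in level, along +x. As the others.
- tube0: light grey rigid conduit stub, a straight round tube 120 mm long, 20 mm diameter, 30 g, both ends alike: 3 mm chamfer and a black ring mark 40 mm from the end; lies loose on the bench at the start. Origin at mid-length on its axis (10 mm above the bench when lying), x along the tube. Three to five such tubes are there; the others are absent.
- tube1: light grey rigid conduit stub, a straight round tube 120 mm long, 20 mm diameter, 30 g, both ends alike: 3 mm chamfer and a black ring mark 40 mm from the end; lies loose on the bench at the start. Origin at mid-length on its axis (10 mm above the bench when lying), x along the tube. Three to five such tubes are there; the others are absent.
- tube2: light grey rigid conduit stub, a straight round tube 120 mm long, 20 mm diameter, 30 g, both ends alike: 3 mm chamfer and a black ring mark 40 mm from the end; lies loose on the bench at the start. Origin at mid-length on its axis (10 mm above the bench when lying), x along the tube. Three to five such tubes are there; the others are absent.
- tube3: light grey rigid conduit stub, a straight round tube 120 mm long, 20 mm diameter, 30 g, both ends alike: 3 mm chamfer and a black ring mark 40 mm from the end; lies loose on the bench at the start. Origin at mid-length on its axis (10 mm above the bench when lying), x along the tube. Three to five such tubes are there; the others are absent.
- tube4: light grey rigid conduit stub, a straight round tube 120 mm long, 20 mm diameter, 30 g, both ends alike: 3 mm chamfer and a black ring mark 40 mm from the end; lies loose on the bench at the start. Origin at mid-length on its axis (10 mm above the bench when lying), x along the tube. Three to five such tubes are there; the others are absent.
- stop_rail: aluminium stop rail bolted to the bench, a profile 40 by 40 mm and 800 mm long, running along its y across the bench; origin at the centre of its underside; its front face looks to -x, towards the robot
- rail_face (a point): middle of the rail's front face, at bench height, axes as the rail: the back box's rear long side touches the rail when the box's origin is 45 mm in front of this face (rail x = -0.045)
- outline: handover place: outline of yellow tape stuck flat to the bench, open towards the rail, 364 mm long inside along the rail. Its origin is where the box's origin belongs: 45 mm in front of the rail's face; axes as the rail
- cover_frame: bystander: white cover frame with three windows, 80 by 160 by 9 mm, loose
- screwdriver: bystander: screwdriver with black and red handle, 175 mm long (along its x), 33 mm thick, loose
- tape_roll: bystander: roll of packing tape standing on its flat side, 100 mm diameter, 48 mm high, loose
- socket_insert0: bystander: black socket insert, 45 by 45 by 38 mm, loose, beyond the left end of the rail's working length
- socket_insert1: bystander: black socket insert, 45 by 45 by 38 mm, loose, near the right end of the rail
There are look-alikes about, which are no part of the job. Leave any pink or red look-alike of the tube1 alone.

How it is judged:
By the outcome, as a careful person would: the job done as asked, in the order asked, and still so for the second after the job is handed in, with the robot touching nothing.
Of tube0, tube1, tube2, tube3, tube4 only 3 to 5 are there at a start; the rules pass over those that are not, and their reading is None.
At some moment in a run one of back_box may be knocked a few centimetres aside while the robot is not near it.
Once in a run the grip may slacken for a moment while it holds something.
It also fails if it takes over 210 s, if anything falls off the work surface, if the arm or the gripper's body presses on something with over 40 N, if the wrist force passes 120 N, or if a joint passes its speed limit or range.

ROBOT

A 6-joint arm with a two-finger parallel gripper is mounted at the origin on the work surface. World frame = base frame: x ahead of the robot, y to its left, z up, the work surface at z = 0. Lengths are in m, angles in degrees, forces in N, time in s.
With the tool pointing down it reaches from about 0.275 to 0.825 m from the base axis. Payload 4.9 kg.
Tool frame: the origin (TCP) lies midway between the tips of the shut fingers; the grasp point (between the pads) lies 19 mm behind it; z points along the fingers, y is the line along which they close (so a half turn about z gives the same grasp; the last joint's range is limited). The gripper opens to 85 mm and grips with 20 to 120 N. Pads are 22 mm wide; open, the fingers measure 114 mm over their backs; the gripper's body (76 mm by 85 mm) begins 54 mm behind the grasp point. The pads swing forward as they close: fully open they stand 13 mm farther back than shut.
Start: joints at [61.524, 18.69, -11.035, 60.275, 0, 82.311], TCP at [0.195, 0.514, 0.231] pointing down, gripper open.
Joint ranges: [-152.03, 152.03], [-55.5, 102.48], [-74.3, 77.21], [-110.64, 120.58], [-84.22, 78.4], [-180, 180]. Speed limits (degrees/s): [147.25, 147.25, 180, 180, 180, 180].

INTERFACE

Orientations are given as [roll, pitch, yaw] about the fixed x, y, z axes, in that order (R = Rz(yaw) Ry(pitch) Rx(roll)).
In Python, from cell import monitor, cams, workorder, finder gives the robot as it stands.
- The arm moves only by the shell command python3 -m pendant 'ROWS' [FORCE]. ROWS is text: rows parted by semicolons, each of 5 numbers parted by spaces: the opening, from -1 (shut) to 1 (fully open), then the shift along the world's x, y, z in mm, then the turn about the world's z in degrees. In form: grip tx ty tz turn; .... A call has 1 to 20 rows; each row is the pose to reach, as a shift and turn from the pose commanded when the call began; what a row does not reach only later rows make up. A row lasts 1/8 s, in which the tool goes at most 62.5 mm and 10.7 degrees, less where a joint would pass 70% of its speed; a pose out of reach is approached as far as the arm can. A call with a gripper value outside its range is refused whole. The fingers move at their own pace and stop on an object; FORCE is the grip in N (left out, the last holds). Time passes only in rows, so rows that repeat a pose let the fingers close. It gives the time, the measured TCP pose, the force, the opening and the grip force at its end, in the units of the state.
- monitor.get_obs(): the state, without advancing time (a new reading comes with each control period).
- cams.snapshot(name): name is "scene" or "top" or "wrist"; returns a dict with "image" (400x640x3 uint8, red, green, blue), "z_map" (400x640 float32, m along the optical axis (not along the pixel's ray), 0 where there is no reading), "camera_matrix" (3x3 intrinsics, pixels), "pose" (4x4, takes a point from camera to world coordinates); the wrist camera has in their place "mount" (4x4, takes a point from camera to tool coordinates, whose origin is the TCP and whose axes are the flange's). Camera axes: x right, y down, z forward; pixel columns grow to the right and rows downward; lengths in m; the calibration is good to about 2 mm. The wrist camera is an equidistant fisheye: a pixel r from the principal point sees the ray r / f radians off the axis. A picture is of the moment at which its call begins: read the wrist's pose just before it.
- workorder.close_job(): hands the job in; it is judged then, once.
Trained networks look in the newest picture that a camera, given by its name, has taken for a name from the list of things; names that differ only in an ending like _2 or _b are one class to them, and where a whole thing is asked for, a point or a joint stands for the part that bears it (a point fixed in the world has none). Each returns a list of dicts, best first, with "p" (0 to 1); they miss things now and then, are a little off and sometimes report something else, mostly with a low value. They report only what shows in the picture. A call takes as long as a camera call. They do not tell look-alikes from the thing itself.
- finder.masks_of(camera, query): "pixels" (400x640 bool, what is visible of it).
- finder.mark_of(camera, query): "xyz" ([x, y, z] in m, in world coordinates, good to about 4 mm: a listed point, or the origin of a listed thing).
The state is a dict: "clock": time; "joints": joint angles; "joint_vel": joint speeds; "joint_efforts": joint torques, N m; "tool_pos": TCP position; "orientation": TCP orientation; "ft_force": force on the tool from outside, world axes, zero at the start; "moment": the same for the moment, N m; "finger_gap": opening from 0.0 (shut) to 1.0 (fully open); "gripper_force": force on a finger pad.
Only numpy, scipy, OpenCV 4.12 (cv2) and the standard library are available. Lean on these libraries where they do the work, as an engineer would, in place of code of your own. Each camera call takes 0.05 s, during which the arm holds its last target. There are 200 camera calls.

## Working session

There is one attempt and no reset: what is moved stays moved. The work goes in short steps, Python scripts to look and compute and a shell command to move; the robot and the scene stay as the last step left them, time stands still between calls to the robot, and variables do not carry over. Pictures are saved under pics/ and viewed, at most 14 in all, crops included, and the job is handed in when it is done.

```bash
mkdir -p pics; ls
cat > h.py <<'E'
import numpy as np, cv2
from cell import monitor, cams, workorder, finder
def snap(n,f=None):
    s=cams.snapshot(n)
    if f: cv2.imwrite('pics/'+f,s['image'][:,:,::-1])
    return s
def world(s):
    K=s['camera_matrix'];z=s['z_map'];v,u=np.mgrid[:400,:640]
    P=np.stack([(u-K[0,2])/K[0,0]*z,(v-K[1,2])/K[1,1]*z,z],-1)
    return P@s['pose'][:3,:3].T+s['pose'][:3,3]
E
python3 - <<'E'
from h import *
o=monitor.get_obs();print(o)
s=snap('top','top0.png');snap('scene','scene0.png')
print(s['camera_matrix'],s['pose'])
for c in ('top','scene'):
  for q in ('back_box','tube1','rail_face','outline','entry0','entry5'):
    print(c,q,[(round(d['p'],2),np.round(d['xyz'],3).tolist()) for d in finder.mark_of(c,q)][:8])
E
```

```text
pics
{'clock': 0.0, 'joints': array([ 6.15244670e+01,  1.87321459e+01, -1.10911791e+01,  6.02759905e+01,
       -2.68822705e-04,  8.23121073e+01]), 'joint_vel': array([ 0.01994173,  0.00243699,  0.100629  , -0.02993695,  0.00701238,
       -0.03865772]), 'joint_efforts': array([ 1.44981255e-03, -4.43402159e+01,  2.62439525e+01,  1.57256937e-02,
       -2.35001983e-05,  1.05247045e-05]), 'tool_pos': array([0.19489684, 0.51368594, 0.23050764]), 'orientation': array([-1.79901541e+02, -1.30197052e-02,  1.59212349e+02]), 'ft_force': array([-0.1126561 , -0.35602563,  1.02694699]), 'moment': array([ 0.00395416,  0.0060514 , -0.06069379]), 'gripper_force': 0.0, 'finger_gap': 1.001868988969224}
[[490.31131916   0.         317.46347419]
 [  0.         490.31131916 188.74739019]
 [  0.           0.           1.        ]] [[ 0.02907246 -0.99667912  0.07606265  0.39453845]
 [-0.99947948 -0.02792074  0.01616176  0.05723843]
 [-0.01398436 -0.07649292 -0.99697205  1.44140779]
 [ 0.          0.          0.          1.        ]]
top back_box [(0.65, [0.521, -0.147, 0.002])]
top tube1 [(0.86, [0.448, 0
[... 974 characters left out ...]
, 0.25, 0.004]), (0.5, [0.478, 0.016, 0.031])]
scene rail_face [(0.82, [0.671, 0.012, 0.001])]
scene outline [(0.88, [0.618, 0.182, 0.004]), (0.22, [0.523, -0.143, 0.003])]
scene entry0 [(0.97, [0.435, -0.167, 0.035]), (0.89, [0.422, -0.277, 0.032]), (0.81, [0.469, -0.032, 0.032]), (0.76, [0.479, 0.019, 0.03]), (0.71, [0.455, -0.094, 0.031]), (0.67, [0.4, 0.43, -0.001]), (0.59, [0.432, -0.225, 0.028]), (0.21, [0.569, 0.181, 0.008])]
scene entry5 [(0.97, [0.435, -0.167, 0.035]), (0.89, [0.422, -0.277, 0.032]), (0.81, [0.469, -0.032, 0.032]), (0.76, [0.479, 0.019, 0.03]), (0.71, [0.455, -0.094, 0.031]), (0.67, [0.4, 0.43, -0.001]), (0.59, [0.432, -0.225, 0.028]), (0.21, [0.569, 0.181, 0.008])]
```

View pics/top0.png

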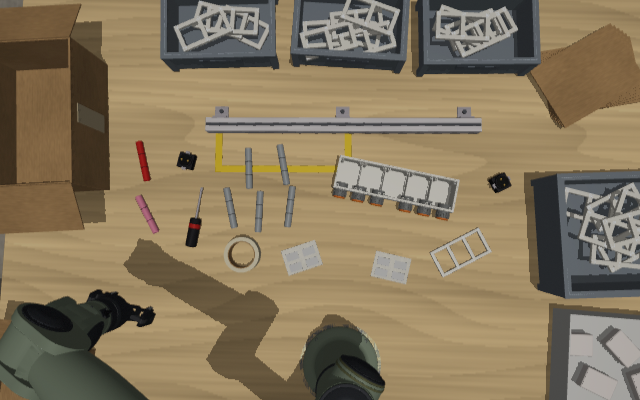

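View pics/scene0.png

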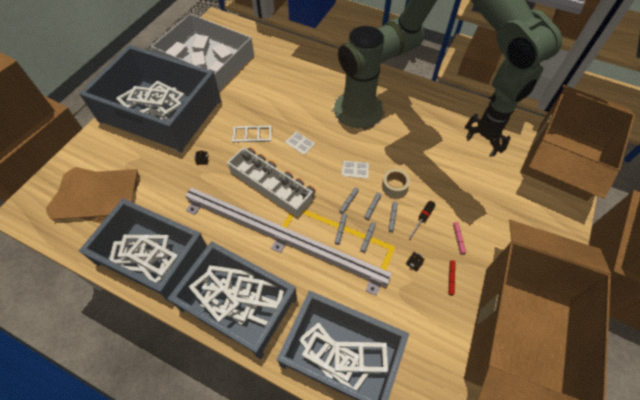

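The top picture shows the white box at (396,187), yawed about -9° off the rail at (343,125), and the yellow outline at (283,150). There are five grey tubes, at (249,168), (283,164), (230,207), (259,211) and (290,206). The look-alikes are the red stub at (143,160) and the pink one at (147,214). The screwdriver is at (194,220), and the entry glands at (340-445,195-212) could also be taken for tubes. I choose the five grey ones and check them in one close crop.

```bash
cat >> h.py <<'E'
def rect(P):  # long-axis fit of xy points: centre, length, width, direction of long axis (deg)
    (c,(w,h),a)=cv2.minAreaRect((P[:,:2]*1000).astype(np.float32))
    if w<h: w,h,a=h,w,a+90
    a=(a+90)%180-90
    return np.round(c,1),round(w,1),round(h,1),round(a,2)
def tubes(s):
    W=world(s);hsv=cv2.cvtColor(s['image'],cv2.COLOR_RGB2HSV);out=[]
    for d in finder.masks_of('top','tube1'):
        m=d['pixels']&(W[...,2]>.004)&(s['z_map']>0)
        if m.sum()<40: continue
        P=W[m]; c,l,w,a=rect(P)
        out.append((round(d['p'],2),c,l,w,a,round(np.median(P[:,2])*1000),round(np.percentile(P[:,2],95)*1000),int(np.median(hsv[...,1][m]))))
    return out
def box(s,lo=.054):
    W=world(s);m=finder.masks_of('top','back_box')[0]['pixels']&(W[...,2]>lo)&(W[...,2]<.07)
    n,lab,st,_=cv2.connectedComponentsWithStats(m.astype(np.uint8)); k=1+np.argmax(st[1:,4])
    return rect(W[lab==k])
def rail(s):
    W=world(s);m=(abs(W[...,2]-.04)<.008)&(W[...,0]>.63)&(W[...,0]<.74)&(abs(W[...,1])<.42)
    # front edge: min x for each y bin of top surface
    P=W[m];y=np.arange(-.36,.38,.02);e=[(yy,np.percentile(P[abs(P[:,1]-yy)<.01,0],3)) for yy in y if (abs(P[:,1]-yy)<.01).sum()>10]
    e=np.array(e);p=np.polyfit(e[:,0],e[:,1],1);r=e[:,1]-np.polyval(p,e[:,0]);k=abs(r)<.004
    return np.polyfit(e[k,0],e[k,1],1),k.sum(),r.std(),rect(P)
E
python3 - <<'E'
from h import *
s=snap('top')
for t in tubes(s): print(t)
print('box',box(s)); print('rail',rail(s))
W=world(s);hsv=cv2.cvtColor(s['image'],cv2.COLOR_RGB2HSV)
m=(hsv[...,0]>20)&(hsv[...,0]<32)&(hsv[...,1]>180)&(W[...,2]<.01)&(W[...,0]>.5)&(W[...,0]<.7)
P=W[m];print('tape',m.sum(),rect(P))
for q in ('outline','rail_face'): print(q,[(d['p'],d['xyz']) for d in finder.mark_of('top',q)][:2])
cv2.imwrite('pics/crop.png',cv2.resize(s['image'][130:240,200:310,::-1],None,fx=5,fy=5))
E
```

```text
(0.87, array([442.9, 334.3]), 113.8, 18.2, 13.67, 19, 25, 8)
(0.84, array([573.2, 183.8]), 114.5, 20.5, 11.82, 19, 24, 8)
(0.77, array([416.9, 577.2]), 120.0, 21.2, 30.69, 19, 24, 105)
(0.68, array([433.6, 249.5]), 116.6, 19.5, -1.22, 19, 24, 8)
(0.62, array([572.3, 599.8]), 116.9, 24.0, 15.22, 20, 25, 213)
(0.61, array([561. , 284.9]), 118.4, 20.2, 3.72, 19, 25, 8)
(0.56, array([451. , 160.6]), 118.8, 19.9, -5.27, 19, 25, 7)
(0.21, array([ 536.3, -446.4]), 53.6, 43.4, -61.55, 36, 42, 13)Traceback (most recent call last):
  File "<stdin>", line 4, in <module>
  File "h.py", line 25, in box
    W=world(s);m=finder.masks_of('top','back_box')[0]['pixels']&(W[...,2]>lo)&(W[...,2]<.07)
                 ~~~~~~~~~~~~~~~~~~~~~~~~~~~~~~~~~^^^
IndexError: list index out of range
```

```bash
python3 - <<'E'
t=open('h.py').read()
t=t.replace("m=finder.masks_of('top','back_box')[0]['pixels']&(W[...,2]>lo)&(W[...,2]<.07)","m=(W[...,0]>.4)&(W[...,0]<.7)&(abs(W[...,1])<.45)&(W[...,2]>lo)&(W[...,2]<.072)")
open('h.py','w').write(t)
E
python3 - <<'E'
from h import *
s=snap('top')
print('box',box(s)); print('rail',rail(s))
W=world(s);hsv=cv2.cvtColor(s['image'],cv2.COLOR_RGB2HSV)
m=(hsv[...,0]>20)&(hsv[...,0]<32)&(hsv[...,1]>180)&(W[...,2]<.01)&(W[...,0]>.5)&(W[...,0]<.7)
P=W[m];print('tape',m.sum(),rect(P))
for q in ('outline','rail_face'): print(q,[(d['p'],d['xyz']) for d in finder.mark_of('top',q)][:2])
cv2.imwrite('pics/crop.png',cv2.resize(s['image'][130:240,200:310,::-1],None,fx=5,fy=5))
E
```

```text
box (array([ 519.2, -140.7]), 344.5, 102.6, 79.44)
rail (array([-0.02438652,  0.67273949]), np.int64(37), np.float64(0.0004022748565897442), (array([693.4,  13.1]), 802.0, 46.0, -88.54))
tape 947 (array([609.3, 187.7]), 401.4, 112.0, -88.47)
outline [(0.29, [0.5709, 0.4678, -0.0004])]
rail_face [(0.65, [0.4302, 0.248, 0.0104]), (0.64, [0.6721, 0.0072, -0.0014])]
```

View pics/crop.png

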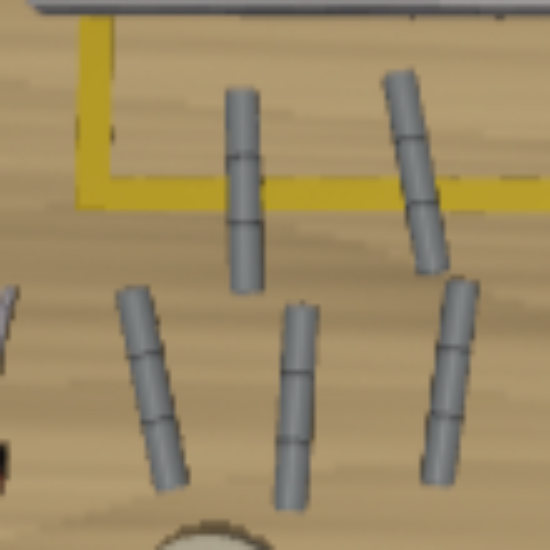

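The crop confirms five plain grey tubes, each with two ring marks. First I'll push the box to the rail with shut fingers at the bare middle of its front.

```bash
python3 -m pendant '-1 60 -160 0 5; -1 120 -320 0 10; -1 170 -480 0 15; -1 230 -638 0 20; -1 230 -638 0 20; -1 230 -638 0 20; -1 230 -638 0 20; -1 230 -638 0 20; -1 230 -638 0 20; -1 230 -638 0 20; -1 230 -638 0 20; -1 230 -638 0 20; -1 230 -638 -100 20; -1 230 -638 -212 20; -1 230 -638 -212 20; -1 230 -638 -212 20; -1 230 -638 -212 20' 40
python3 - <<'E'
from h import *
s=snap('top'); print(box(s)); print(monitor.get_obs()['tool_pos'])
E
```

```text
clock: 3.12
tool_pos: [0.4231, -0.122, 0.0179]
orientation: [179.9, -0.2, 179.3]
ft_force: [-0.6, 0.5, 1.4]
finger_gap: -0.002
gripper_force: 0.0
(array([ 521.8, -141.3]), 344.7, 96.8, 79.59)
[ 0.42452147 -0.12271796  0.01920382]
```

```bash
python3 -m pendant '-1 20 -4 0 0; -1 36 -7 0 0; -1 46 -8 0 0; -1 56 -9 0 0; -1 66 -10 0 0; -1 76 -11 0 0; -1 86 -12 0 0; -1 96 -13 0 0; -1 106 -14 0 0; -1 114 -14 0 0; -1 114 -14 0 0'
python3 - <<'E'
from h import *
s=snap('top'); print(box(s)); print(monitor.get_obs()['tool_pos'])
E
```

```text
clock: 4.55
tool_pos: [0.5389, -0.1374, 0.0206]
orientation: [-180.0, -0.0, 179.2]
ft_force: [-3.1, -0.0, 2.1]
finger_gap: 0.0
gripper_force: 0.0
(array([613.7, -57.6]), 161.6, 95.1, 80.89)
[ 0.5389427  -0.13741987  0.02043766]
```

```bash
python3 -m pendant '-1 8 0 0 0; -1 14 0 0 0; -1 20 0 0 0; -1 26 0 0 0; -1 30 0 0 0; -1 33 0 0 0; -1 33 0 0 0';  python3 -m pendant '-1 2 0 0 0; -1 4 0 0 0; -1 4 0 0 0'
```

```text
clock: 5.48
tool_pos: [0.5696, -0.1393, 0.0194]
orientation: [-179.8, -0.3, 179.1]
ft_force: [-8.0, -3.5, 1.5]
finger_gap: -0.002
gripper_force: 2.7
clock: 5.85
tool_pos: [0.5699, -0.1392, 0.0192]
orientation: [-179.8, -0.7, 179.1]
ft_force: [-17.9, -4.9, 8.6]
finger_gap: 0.003
gripper_force: 4.8
```

```bash
python3 -m pendant '-1 -50 0 0 0; -1 -80 0 40 0; 1 -100 40 90 0; 1 -110 100 90 -4; 1 -120 160 90 -4; 1 -134 220 90 -4; 1 -134 301 90 -4; 1 -134 301 90 -4; 1 -134 301 90 -4; 1 -134 301 90 -4' 60
python3 - <<'E'
from h import *
o=monitor.get_obs();print(o['tool_pos'],o['orientation'],o['ft_force'])
s=snap('top','t1.png'); print(box(s),rail(s))
for t in tubes(s):print(t[:4],t[4])
E
```

```text
clock: 7.1
tool_pos: [0.4426, 0.1628, 0.1097]
orientation: [180.0, 0.1, 175.2]
ft_force: [-0.0, -1.0, 0.4]
finger_gap: 1.0
gripper_force: 0.0
[0.44262959 0.16278263 0.10972124] [1.79993443e+02 7.05728952e-02 1.75189364e+02] [-0.01676665 -1.04737953  0.44893066]
(array([ 629.1, -141.6]), 344.7, 97.9, -88.55) (array([-0.0077209 ,  0.66812458]), np.int64(18), np.float64(0.011368147276084928), (array([670.4,  12.3]), 800.0, 92.6, -88.57))
(0.74, array([595.6, 189.3]), 72.6, 18.7) 10.59
(0.71, array([442.7, 334.5]), 118.8, 20.8) 14.08
(0.66, array([416.7, 577.7]), 119.4, 19.9) 29.35
(0.54, array([577.3, 288. ]), 87.0, 22.9) 4.07
(0.53, array([574.2, 599.3]), 119.0, 21.9) 14.82
(0.19, array([710.5,  13.2]), 799.5, 82.1) -88.77
```

View pics/t1.png

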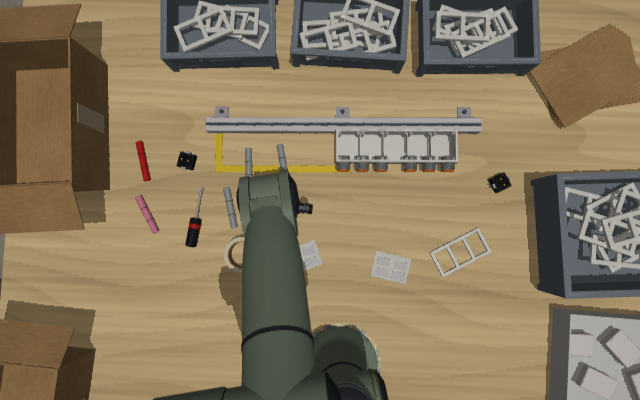

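The box is now square against the rail (335-457, 130-170) with nothing else disturbed. Next I grasp the first tube at (290,206).

```bash
python3 -m pendant '1 -6 -1 -50 0; 1 -6 -1 -95 0; 1 -6 -1 -105 0; 1 -6 -1 -105 0; -1 -6 -1 -105 0; -1 -6 -1 -105 0; -1 -6 -1 -105 0; -1 -6 -1 -105 0; -1 -6 -1 -105 0; -1 -6 -1 -105 0' 60
python3 - <<'E'
from h import *
s=snap('top')
for q in ('entry0',): print(q,[(round(d['p'],2),np.round(d['xyz'],3).tolist()) for d in finder.mark_of('top',q)][:8])
s=snap('wrist','w1.png')
E
```

```text
clock: 8.45
tool_pos: [0.4366, 0.1623, 0.005]
orientation: [180.0, 0.1, 175.2]
ft_force: [-0.9, -0.2, 6.6]
finger_gap: 0.207
gripper_force: 58.5
entry0 [(0.92, [0.567, -0.294, 0.036]), (0.88, [0.56, -0.183, 0.032]), (0.78, [0.557, -0.101, 0.034]), (0.71, [0.553, -0.05, 0.034]), (0.66, [0.56, -0.242, 0.03]), (0.59, [0.549, 0.01, 0.032])]
```

View pics/w1.png

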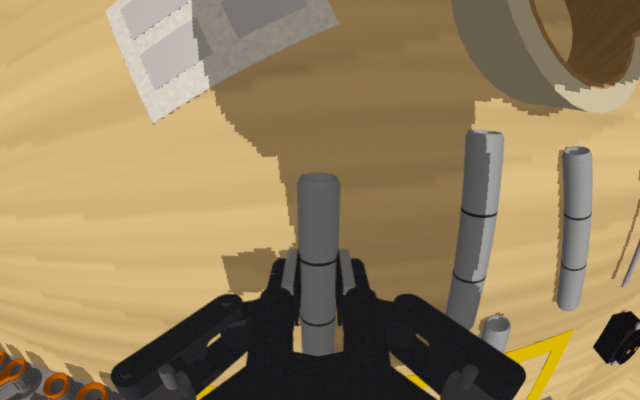

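```bash
python3 -m pendant '-1 0 0 60 0; -1 0 0 70 6; -1 10 -50 70 6; -1 20 -110 70 6; -1 30 -157 70 6; -1 30 -157 70 6; -1 30 -157 50 6; -1 30 -157 22 6; -1 30 -157 22 6; -1 30 -157 22 6; -1 30 -157 22 6' 80
python3 - <<'E'
from h import *
o=monitor.get_obs();print(o['tool_pos'],o['orientation'],o['ft_force'],o['finger_gap'])
s=snap('scene'); cv2.imwrite('pics/s1.png',cv2.resize(s['image'][120:290,210:450,::-1],None,fx=3,fy=3)); snap('wrist','w2.png')
E
```

```text
clock: 9.98
tool_pos: [0.467, 0.0055, 0.0272]
orientation: [-180.0, 0.1, -178.8]
ft_force: [0.0, -0.1, -0.6]
finger_gap: 0.192
gripper_force: 79.5
[0.46695524 0.00550005 0.02724827] [-1.79990561e+02  9.27676869e-02 -1.78751433e+02] [ 0.00419506 -0.12267054 -0.56258516] 0.19169122712270573
```

View pics/s1.png

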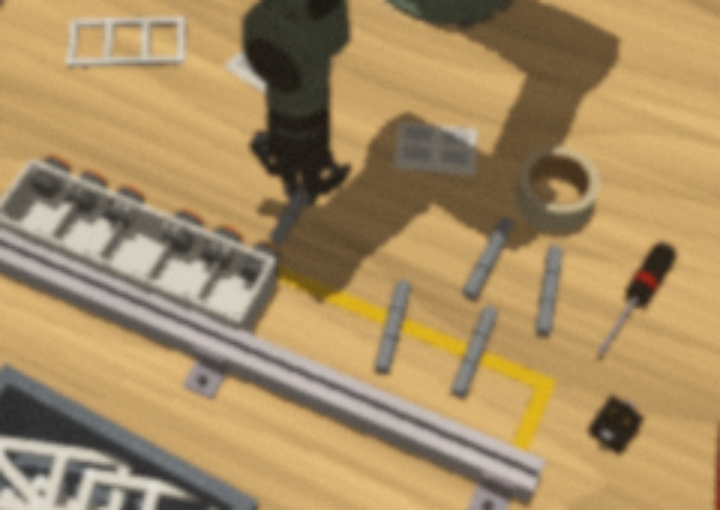

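View pics/w2.png

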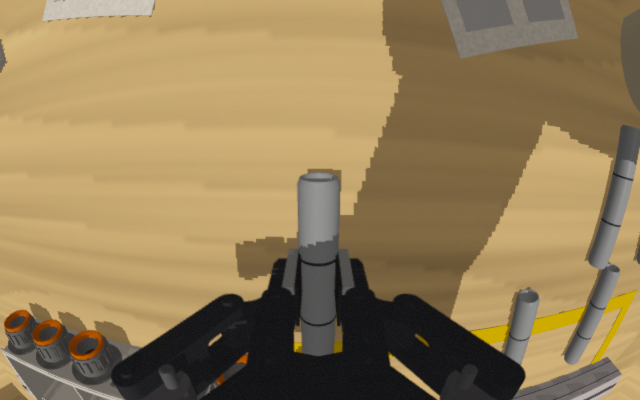

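Run:
```python
from h import *
s=snap('scene');W=world(s);hsv=cv2.cvtColor(s['image'],cv2.COLOR_RGB2HSV)
def sel(x0,x1,y0,y1,z0,z1): return W[(W[...,0]>x0)&(W[...,0]<x1)&(W[...,1]>y0)&(W[...,1]<y1)&(W[...,2]>z0)&(W[...,2]<z1)]
for x in np.arange(.49,.60,.01):
    P=sel(x,x+.01,-.03,.05,.02,.056)
    if len(P)>3: print(round(x,3),len(P),np.round(np.percentile(P[:,1],[2,50,98]),4),np.round(np.percentile(P[:,2],[50,97]),4))
for c in ('scene',): print([(round(d['p'],2),np.round(d['xyz'],3).tolist()) for d in finder.mark_of(c,'entry5')][:8])
s=snap('top');W=world(s);print('top')
for x in np.arange(.49,.60,.01):
    P=sel(x,x+.01,-.03,.05,.02,.056)
    if len(P)>3: print(round(x,3),len(P),np.round(np.percentile(P[:,1],[2,50,98]),4),np.round(np.percentile(P[:,2],[50,97]),4))
```

```text
0.49 14 [-0.0015  0.0089  0.015 ] [0.0423 0.0499]
0.5 11 [-0.0035  0.005   0.0128] [0.0418 0.0466]
0.51 14 [-0.0026  0.0081  0.0162] [0.0412 0.0461]
0.52 13 [-0.0048  0.0052  0.0133] [0.0381 0.0469]
0.53 16 [-0.0036  0.0052  0.0152] [0.0374 0.0435]
0.55 14 [-0.0073  0.0095  0.021 ] [0.0473 0.0533]
0.56 17 [-0.0128  0.0093  0.024 ] [0.0474 0.0544]
0.57 11 [-0.0115  0.0191  0.0302] [0.0366 0.0545]
0.58 39 [-0.0281 -0.0071  0.0268] [0.0467 0.0547]
0.59 44 [-0.0127  0.0059  0.0261] [0.0413 0.0538]
[(0.95, [0.553, 0.002, 0.031]), (0.86, [0.553, -0.106, 0.031]), (0.82, [0.555, -0.042, 0.032]), (0.71, [0.554, -0.182, 0.034]), (0.7, [0.562, -0.293, 0.033]), (0.57, [0.561, -0.242, 0.031]), (0.47, [0.57, 0.179, 0.009])]
top
0.56 28 [-0.0291 -0.0029  0.0145] [0.0458 0.0543]
0.57 50 [-0.0289  0.0047  0.0258] [0.0475 0.0532]
0.58 14 [-0.0278 -0.01    0.0309] [0.0393 0.0507]
0.59 44 [-0.0286  0.0066  0.0236] [0.0494 0.0539]
```

The tube and entry 5 line up within about 2 mm, so I insert it.

```bash
python3 -m pendant '-1 8 0 0 0; -1 16 0.5 0 0; -1 22 0.5 0 0; -1 28 0.5 0 0; -1 32 1 0 0; -1 36 1 0 0; -1 36 1 0 0' ; python3 -m pendant '-1 4 0 0 0; -1 8 0 0 0; -1 12 0 0 0; -1 15 0 0 0; -1 15 0 0 0'
```

```text
clock: 11.1
tool_pos: [0.5016, 0.0058, 0.0261]
orientation: [-179.9, -0.1, -178.8]
ft_force: [-3.1, -2.1, 1.4]
finger_gap: 0.194
gripper_force: 80.0
clock: 11.72
tool_pos: [0.5154, 0.0063, 0.0259]
orientation: [-180.0, -0.2, -178.8]
ft_force: [-5.0, -0.8, 2.7]
finger_gap: 0.197
gripper_force: 80.1
```

```bash
python3 -m pendant '-1 2 0 0 0; -1 4 0 0 0; -1 4 0 0 0';  python3 -m pendant '-1 2 0 0 0; -1 4 0 0 0; -1 4 0 0 0'; python3 -m pendant '-1 2 0 0 0; -1 3 0 0 0; -1 3 0 0 0'
```

```text
clock: 12.1
tool_pos: [0.5191, 0.0063, 0.0259]
orientation: [-180.0, -0.2, -178.8]
ft_force: [-7.2, -0.9, 4.4]
finger_gap: 0.196
gripper_force: 80.2
clock: 12.48
tool_pos: [0.5223, 0.0063, 0.0258]
orientation: [180.0, -0.3, -178.8]
ft_force: [-7.5, -1.5, 5.4]
finger_gap: 0.197
gripper_force: 80.3
clock: 12.85
tool_pos: [0.5223, 0.0063, 0.0255]
orientation: [-180.0, -0.6, -178.8]
ft_force: [-14.0, -1.4, 11.4]
finger_gap: 0.194
gripper_force: 81.0
```

```bash
python3 -m pendant '-1 2 0 0 0; -1 2 0 0 0; -0.1 -3 0 0 0; -0.1 -3 0 0 0; -0.1 -3 0 0 0; -0.1 -3 0 50 0; -0.1 -3 0 90 0; 1 -30 60 90 -2; 1 -60 120 90 -2; 1 -90 180 90 -2; 1 -108 243 90 -2; 1 -108 243 90 -2; 1 -108 243 90 -2; 1 -108 243 90 -2; 1 -108 243 40 -2; 1 -108 243 40 -2'
python3 - <<'E'
from h import *
s=snap('top'); print(box(s))
for t in tubes(s):print(t[:5])
W=world(s);m=(W[...,0]>.45)&(W[...,0]<.55)&(abs(W[...,1]-.008)<.02)&(W[...,2]>.02)&(W[...,2]<.06);print(rect(W[m]),W[m][:,0].min(),W[m][:,0].max(),np.median(W[m][:,2]))
o=monitor.get_obs();print(o['tool_pos'],o['orientation'],o['ft_force'],o['finger_gap'])
E
```

```text
clock: 14.85
tool_pos: [0.418, 0.2466, 0.0639]
orientation: [-179.8, -0.4, 179.1]
ft_force: [-1.2, -0.7, 0.0]
finger_gap: 1.001
gripper_force: 0.0
(array([ 622.9, -130.3]), 344.5, 103.6, -88.49)
(0.81, array([573.7, 184.7]), 117.7, 20.2, 12.15)
(0.62, array([572.5, 597.8]), 118.0, 23.6, 17.57)
(0.59, array([437., 238.]), 113.6, 32.9, 9.02)
(0.58, array([562.5, 285.2]), 116.2, 20.8, 4.49)
(0.56, array([415.4, 576.7]), 116.2, 19.2, 30.4)
(0.51, array([512.6,  19.9]), 72.7, 14.5, 1.36)
(array([511.3,  18.3]), 75.4, 17.6, 1.4) 0.4735226283479419 0.5489927532849761 0.03870169083714359
[0.42044285 0.24809554 0.06663608] [-1.79965961e+02 -6.56449588e-02  1.79094155e+02] [ 0.34809547 -0.23062846  0.80553245] 0.99895271454007
```

```bash
cat >> h.py <<'E'
def edges(s):
    # profile of box rim/rail in rail frame: print x' of rear rim & rail front edge per y
    W=world(s);out=[]
    for y in np.arange(-.30,.42,.03):
        P=W[(abs(W[...,1]-y)<.012)&(W[...,0]>.5)&(W[...,0]<.75)]; P=P.copy();P[:,0]+=.0244*P[:,1]
        r=P[(P[:,2]>.056)&(P[:,2]<.07)]; 
        if len(r)>4: out.append((round(y,2),np.round(np.percentile(r[:,0],[3,97])*1000,1).tolist()))
    return out
E
python3 - <<'E'
from h import *
s=snap('top'); print(edges(s)); print(box(s,.058)); print([(round(d['p'],2),np.round(d['xyz'],3).tolist()) for d in finder.mark_of('top','entry0')][:8])
cv2.imwrite('pics/t2.png',cv2.resize(s['image'][100:240,200:480,::-1],None,fx=2.8,fy=2.8))
E
```

```text
[(np.float64(-0.3), [578.8, 670.2]), (np.float64(-0.27), [564.4, 670.4]), (np.float64(-0.24), [578.4, 670.8]), (np.float64(-0.21), [576.8, 670.5]), (np.float64(-0.18), [578.1, 670.3]), (np.float64(-0.15), [578.1, 670.1]), (np.float64(-0.12), [578.1, 670.3]), (np.float64(-0.09), [576.8, 670.2]), (np.float64(-0.06), [577.9, 669.9]), (np.float64(-0.03), [566.1, 670.2]), (np.float64(-0.0), [577.8, 670.7]), (np.float64(0.03), [577.6, 669.1])]
(array([ 626.5, -129.8]), 343.6, 94.8, -88.5)
[(0.95, [0.561, -0.284, 0.04]), (0.83, [0.55, -0.173, 0.037]), (0.79, [0.552, -0.038, 0.035]), (0.76, [0.552, -0.087, 0.029]), (0.63, [0.555, -0.231, 0.032]), (0.58, [0.551, 0.02, 0.036]), (0.26, [0.428, 0.248, 0.01])]
```

View pics/t2.png

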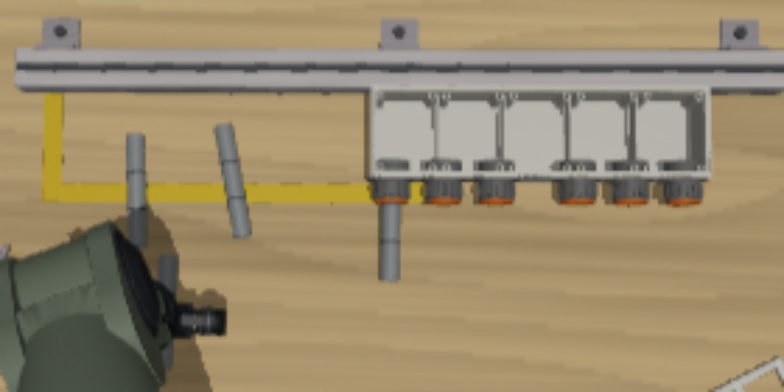

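The box is 11 mm further along +y than it was, probably knocked or dragged during release, and may stand about 2 mm off the rail. I press it home again before going on.

```bash
python3 -m pendant '-1 0 0 60 0; -1 0 0 80 1; -1 20 -60 80 2; -1 40 -120 80 2; -1 60 -180 80 2; -1 80 -240 80 2; -1 80 -300 80 2; -1 80 -376 80 2; -1 80 -376 80 2; -1 80 -376 80 2; -1 80 -376 80 2; -1 80 -376 20 2; -1 80 -376 -47 2; -1 80 -376 -47 2; -1 80 -376 -47 2; -1 110 -376 -47 2; -1 130 -376 -47 2; -1 140 -376 -47 2; -1 145 -376 -47 2; -1 145 -376 -47 2'; python3 -m pendant '-1 5 0 0 0; -1 10 0 0 0; -1 13 0 0 0; -1 13 0 0 0'
```

```text
clock: 17.55
tool_pos: [0.5658, -0.1284, 0.0211]
orientation: [-179.8, 0.1, -178.8]
ft_force: [-1.3, -4.7, 1.6]
finger_gap: -0.004
gripper_force: 2.3
clock: 18.05
tool_pos: [0.5703, -0.1274, 0.02]
orientation: [-179.9, -0.8, -178.9]
ft_force: [-22.6, -4.1, 16.3]
finger_gap: -0.0
gripper_force: 3.8
```

```bash
python3 -m pendant '-1 -20 0 0 0; -1 -70 0 0 0; -1 -100 0 30 0; -1 -100 0 80 0; -1 -110 60 80 0; 1 -120 120 80 -2; 1 -130 180 80 -2; 1 -150 240 80 -2; 1 -159 300 80 -2; 1 -159 378 80 -2; 1 -159 378 80 -2; 1 -159 378 80 -2; 1 -159 378 80 -2; 1 -159 378 45 -2; 1 -159 378 45 -2; 1 -159 378 45 -2'
python3 - <<'E'
from h import *
s=snap('top'); print(edges(s)[1::4]); print(box(s,.058)); print(box(s)); print([(round(d['p'],2),np.round(d['xyz'],3).tolist()) for d in finder.mark_of('top','entry0')][:6])
W=world(s);m=(W[...,0]>.45)&(W[...,0]<.55)&(abs(W[...,1]-.018)<.025)&(W[...,2]>.02)&(W[...,2]<.06);print(rect(W[m]),W[m][:,0].min())
print(monitor.get_obs()['tool_pos'])
E
```

```text
clock: 20.05
tool_pos: [0.4195, 0.2503, 0.0649]
orientation: [-180.0, -0.0, 179.1]
ft_force: [-0.4, 0.2, 0.3]
finger_gap: 1.0
gripper_force: 0.0
[(np.float64(-0.27), [581.4, 673.6]), (np.float64(-0.15), [580.9, 673.4]), (np.float64(-0.03), [578.5, 672.9])]
(array([ 630.1, -129.4]), 343.0, 93.1, -88.45)
(array([ 628.2, -129.9]), 343.9, 97.7, -88.52)
[(0.9, [0.565, -0.284, 0.038]), (0.78, [0.561, -0.23, 0.031]), (0.77, [0.558, -0.09, 0.033]), (0.7, [0.553, -0.041, 0.032]), (0.67, [0.549, 0.02, 0.033]), (0.55, [0.555, -0.171, 0.031])]
(array([513. ,  18.3]), 72.5, 17.7, 1.55) 0.47654094761410976
[0.42006646 0.25098304 0.06533422]
```

```bash
python3 -m pendant '1 -1 -1 -45 0; 1 -1 -1 -60 0; 1 -1 -1 -60 0; 1 -1 -1 -60 0; -1 -1 -1 -60 0; -1 -1 -1 -60 0; -1 -1 -1 -60 0; -1 -1 -1 -60 0; -1 -1 -1 -60 0; -1 -1 -1 -60 0; -1 -1 -1 0 2; -1 -1 -1 10 2; -1 -1 -1 10 2' 80
python3 - <<'E'
from h import *
o=monitor.get_obs();print(o['tool_pos'],o['orientation'],o['ft_force'],o['finger_gap']); snap('wrist','w3.png')
E
```

```text
clock: 21.78
tool_pos: [0.4188, 0.2505, 0.0749]
orientation: [180.0, 0.1, -178.8]
ft_force: [0.1, -0.3, -1.1]
finger_gap: 0.198
gripper_force: 78.5
[0.41880985 0.25049313 0.07488985] [ 1.79958188e+02  1.07390845e-01 -1.78793488e+02] [ 0.09305896 -0.3434096  -1.10552578] 0.19844257620138978
```

```bash
python3 -m pendant '-1 10 -60 20 0; -1 20 -120 20 0; -1 30 -180 20 0; -1 40 -240 20 0; -1 49 -288 20 0; -1 49 -288 20 0; -1 49 -288 20 0; -1 49 -288 20 0; -1 49 -288 -30 0; -1 49 -288 -48 0; -1 49 -288 -48 0; -1 49 -288 -48 0; -1 49 -288 -48 0'
python3 - <<'E'
from h import *
s=snap('scene');W=world(s)
def sel(x0,x1,y0,y1,z0,z1): return W[(W[...,0]>x0)&(W[...,0]<x1)&(W[...,1]>y0)&(W[...,1]<y1)&(W[...,2]>z0)&(W[...,2]<z1)]
for a,b in ((.50,.54),(.55,.575)):
    P=sel(a,b,-.062,-.009,.02,.056); print(a,len(P),P[:,1].mean(),np.percentile(P[:,1],[2,98]),np.percentile(P[:,0],[2,98]))
E
```

```text
clock: 23.45
tool_pos: [0.4682, -0.0377, 0.0273]
orientation: [-180.0, 0.1, -178.7]
ft_force: [0.6, 0.2, -0.4]
finger_gap: 0.197
gripper_force: 78.6
0.5 59 -0.03619362218442535 [-0.04702814 -0.02778788] [0.5014636  0.53922585]
0.55 30 -0.03478165002826485 [-0.05265215 -0.02015547] [0.55434927 0.57024672]
```

Aligned; inserting.

```bash
python3 -m pendant '-1 8 0 0 0; -1 16 0.5 0 0; -1 22 0.5 0 0; -1 28 0.5 0 0; -1 33 1 0 0; -1 38 1 0 0; -1 43 1 0 0; -1 48 1 0 0; -1 52 1.5 0 0; -1 55 1.5 0 0; -1 57 1.5 0 0; -1 57 1.5 0 0' ; python3 -m pendant '-1 2 0 0 0; -1 4 0 0 0; -1 4 0 0 0'; python3 -m pendant '-1 2 0 0 0; -1 3 0 0 0; -1 3 0 0 0'
```

```text
clock: 25.0
tool_pos: [0.5215, -0.0361, 0.0257]
orientation: [-180.0, -0.3, -178.8]
ft_force: [-6.0, -0.1, 4.4]
finger_gap: 0.201
gripper_force: 78.7
clock: 25.38
tool_pos: [0.5222, -0.0361, 0.0253]
orientation: [-180.0, -0.6, -178.8]
ft_force: [-13.0, -0.7, 9.2]
finger_gap: 0.196
gripper_force: 79.4
clock: 25.75
tool_pos: [0.5222, -0.036, 0.0249]
orientation: [-180.0, -0.9, -178.8]
ft_force: [-19.4, -3.0, 15.3]
finger_gap: 0.196
gripper_force: 80.0
```

```bash
python3 -m pendant '-1 -10 0 0 0; -0.1 -10 0 0 0; -0.1 -10 0 0 0; -0.1 -10 0 0 0; -0.1 -10 0 50 0; -0.1 -10 0 100 0; -0.1 -10 0 100 0; 0 -30 60 100 6; 1 -50 120 100 12.5; 1 -70 180 100 12.5; 1 -90 240 100 12.5; 1 -104 300 100 12.5; 1 -104 367 100 12.5; 1 -104 367 100 12.5; 1 -104 367 100 12.5; 1 -104 367 40 12.5; 1 -104 367 40 12.5; 1 -104 367 40 12.5'
cat >> h.py <<'E'
def check(s,slots):
    print('edges',[e[1] for e in edges(s)[1::4]],box(s,.058));W=world(s)
    for y in slots:
        m=(W[...,0]>.43)&(W[...,0]<.545)&(abs(W[...,1]-y)<.024)&(W[...,2]>.02)&(W[...,2]<.06)
        if m.any(): print('tube',rect(W[m]),'tail',W[m][:,0].min().round(4),'dx',(W[m][:,0].min()+.0244*y).round(4))
E
python3 - <<'E'
from h import *
s=snap('top'); check(s,(.018,-.036)); print(monitor.get_obs()['tool_pos'])
E
```

```text
clock: 28.0
tool_pos: [0.4276, 0.3296, 0.0671]
orientation: [-180.0, -0.0, -166.4]
ft_force: [0.1, 0.1, 0.2]
finger_gap: 1.001
gripper_force: 0.0
edges [[579.9, 673.3], [580.9, 673.6], [571.7, 673.1]] (array([629.2, -93.1]), 270.4, 93.2, -88.47)
tube (array([510. ,  18.3]), 67.5, 17.6, 1.47) tail 0.4764 dx 0.4768
tube (array([510.8, -34.9]), 68.6, 20.2, -2.82) tail 0.4762 dx 0.4753
[0.42838945 0.33032522 0.06789286]
```

```bash
python3 -m pendant '1 0.5 1 -45 0; 1 0.5 1 -62 0; 1 0.5 1 -62 0; 1 0.5 1 -62 0; -1 0.5 1 -62 0; -1 0.5 1 -62 0; -1 0.5 1 -62 0; -1 0.5 1 -62 0; -1 0.5 1 -62 0; -1 0.5 1 -62 0; -1 0 0 0 -6; -1 0 0 10 -12.5; -1 0 0 10 -12.5' 80
```

```text
clock: 29.68
tool_pos: [0.4279, 0.3312, 0.0772]
orientation: [179.9, 0.1, -178.7]
ft_force: [0.2, 0.5, -0.5]
finger_gap: 0.199
gripper_force: 78.5
```

```bash
python3 -m pendant '-1 10 -60 20 0; -1 15 -120 20 0; -1 20 -180 20 0; -1 25 -240 20 0; -1 30 -300 20 0; -1 35 -360 20 0; -1 41.5 -422.5 20 0; -1 41.5 -422.5 20 0; -1 41.5 -422.5 20 0; -1 41.5 -422.5 20 0; -1 41.5 -422.5 -30 0; -1 41.5 -422.5 -50 0; -1 41.5 -422.5 -50 0; -1 41.5 -422.5 -50 0; -1 41.5 -422.5 -50 0'
python3 - <<'E'
from h import *
s=snap('scene');W=world(s)
def sel(x0,x1,y0,y1,z0,z1): return W[(W[...,0]>x0)&(W[...,0]<x1)&(W[...,1]>y0)&(W[...,1]<y1)&(W[...,2]>z0)&(W[...,2]<z1)]
for a,b in ((.50,.54),(.55,.575)):
    P=sel(a,b,-.113,-.065,.02,.056); print(a,len(P),P[:,1].mean(),np.percentile(P[:,1],[2,98]),np.percentile(P[:,0],[2,98]))
E
```

```text
clock: 31.55
tool_pos: [0.4697, -0.0917, 0.0274]
orientation: [-180.0, 0.1, -178.7]
ft_force: [0.2, 0.5, -0.4]
finger_gap: 0.197
gripper_force: 78.6
0.5 59 -0.09028926981556203 [-0.10136571 -0.08189443] [0.50081607 0.53924746]
0.55 33 -0.08727391079336713 [-0.10425892 -0.07177636] [0.55422072 0.57066183]
```

```bash
python3 -m pendant '-1 8 0.5 0 0; -1 16 1 0 0; -1 22 1 0 0; -1 28 1.5 0 0; -1 33 1.5 0 0; -1 38 1.5 0 0; -1 43 1.5 0 0; -1 48 1.5 0 0; -1 52 2 0 0; -1 55 2 0 0; -1 57 2 0 0; -1 57 2 0 0' ; python3 -m pendant '-1 2 0 0 0; -1 4 0 0 0; -1 4 0 0 0'; python3 -m pendant '-1 2 0 0 0; -1 3 0 0 0; -1 3 0 0 0'
```

```text
clock: 33.1
tool_pos: [0.5235, -0.0897, 0.0258]
orientation: [-180.0, -0.3, -178.8]
ft_force: [-5.3, -0.2, 2.4]
finger_gap: 0.195
gripper_force: 78.7
clock: 33.48
tool_pos: [0.5244, -0.0896, 0.0254]
orientation: [-180.0, -0.6, -178.8]
ft_force: [-12.4, -1.8, 7.3]
finger_gap: 0.196
gripper_force: 79.3
clock: 33.85
tool_pos: [0.5245, -0.0895, 0.0251]
orientation: [-180.0, -0.9, -178.9]
ft_force: [-17.7, -2.9, 13.3]
finger_gap: 0.198
gripper_force: 79.9
```

```bash
python3 -m pendant '-1 -10 0 0 0; -0.1 -10 0 0 0; -0.1 -10 0 0 0; -0.1 -10 0 0 0; -0.1 -10 0 50 0; -0.1 -10 0 100 0; -0.1 -10 0 100 0; 0 -8 60 100 3; 1 -4 120 100 3; 1 0 180 100 3; 1 5 240 100 3; 1 13 300 100 3; 1 13 373 100 3; 1 13 373 100 3; 1 13 373 100 3; 1 13 373 40 3; 1 13 373 40 3; 1 13 373 40 3'
python3 - <<'E'
from h import *
s=snap('top'); check(s,(.018,-.036,-.09)); print(monitor.get_obs()['tool_pos'])
E
```

```text
clock: 36.1
tool_pos: [0.5461, 0.282, 0.0672]
orientation: [-180.0, -0.0, -175.9]
ft_force: [-0.4, -0.5, 0.5]
finger_gap: 0.999
gripper_force: 0.0
edges [[581.4, 673.9], [580.8, 672.7], [573.8, 672.7]] (array([ 630.2, -129.3]), 342.9, 93.4, -88.44)
tube (array([510. ,  18.2]), 67.0, 17.7, 1.46) tail 0.4765 dx 0.4769
tube (array([511.5, -33.5]), 66.9, 17.8, 1.29) tail 0.478 dx 0.4771
tube (array([510.1, -88.1]), 66.4, 17.9, 1.55) tail 0.4769 dx 0.4747
[0.54705337 0.28258546 0.06815133]
```

```bash
python3 -m pendant '1 0 1.5 -45 0; 1 0 1.5 -62 0; 1 0 1.5 -62 0; 1 0 1.5 -62 0; -1 0 1.5 -62 0; -1 0 1.5 -62 0; -1 0 1.5 -62 0; -1 0 1.5 -62 0; -1 0 1.5 -62 0; -1 0 1.5 -62 0; -1 0 0 0 -3; -1 0 0 30 -3; -1 -76 0 30 -3; -1 -76 0 30 -3' 80
python3 - <<'E'
from h import *
o=monitor.get_obs();print(o['tool_pos'],o['orientation'])
E
```

```text
clock: 37.9
tool_pos: [0.4647, 0.2823, 0.0955]
orientation: [-179.9, -0.3, -178.7]
ft_force: [0.4, -0.8, -0.8]
finger_gap: 0.2
gripper_force: 78.5
[0.46468908 0.28225725 0.09545747] [-179.90519111   -0.292187   -178.70593174]
```

```bash
python3 -m pendant '-1 0 -60 0 0; -1 0 -120 0 0; -1 0 -180 0 0; -1 0 -240 0 0; -1 0 -300 0 0; -1 0 -360 0 0; -1 0 -420 0 0; -1 0.5 -458 0 0; -1 0.5 -458 0 0; -1 0.5 -458 0 0; -1 0.5 -458 0 0; -1 0.5 -458 -50 0; -1 0.5 -458 -70 0; -1 0.5 -458 -70 0; -1 0.5 -458 -70 0; -1 0.5 -458 -70 0'
python3 - <<'E'
from h import *
s=snap('scene');W=world(s)
def sel(x0,x1,y0,y1,z0,z1): return W[(W[...,0]>x0)&(W[...,0]<x1)&(W[...,1]>y0)&(W[...,1]<y1)&(W[...,2]>z0)&(W[...,2]<z1)]
for a,b in ((.50,.54),(.55,.575)):
    P=sel(a,b,-.199,-.149,.02,.056); print(a,len(P),P[:,1].mean(),np.percentile(P[:,1],[2,98]),np.percentile(P[:,0],[2,98]))
E
```

```text
clock: 39.9
tool_pos: [0.4712, -0.175, 0.0274]
orientation: [-179.9, 0.1, -178.8]
ft_force: [0.7, 0.3, -0.4]
finger_gap: 0.193
gripper_force: 78.6
0.5 58 -0.17328167286719534 [-0.18395693 -0.16472617] [0.50110296 0.53955693]
0.55 34 -0.171004803713529 [-0.18950315 -0.15724762] [0.55660216 0.57251896]
```

```bash
python3 -m pendant '-1 8 0.5 0 0; -1 16 1 0 0; -1 22 1 0 0; -1 28 1.5 0 0; -1 33 1.5 0 0; -1 38 1.5 0 0; -1 43 1.5 0 0; -1 48 1.5 0 0; -1 52 2 0 0; -1 55 2 0 0; -1 57 2 0 0; -1 57 2 0 0' ; python3 -m pendant '-1 2 0 0 0; -1 4 0 0 0; -1 4 0 0 0'; python3 -m pendant '-1 2 0 0 0; -1 3 0 0 0; -1 3 0 0 0'
```

```text
clock: 41.45
tool_pos: [0.5257, -0.1731, 0.026]
orientation: [-180.0, -0.2, -178.8]
ft_force: [-4.7, -2.3, 1.8]
finger_gap: 0.199
gripper_force: 78.8
clock: 41.82
tool_pos: [0.5265, -0.173, 0.0256]
orientation: [-179.9, -0.5, -178.9]
ft_force: [-11.9, -3.7, 6.9]
finger_gap: 0.196
gripper_force: 79.3
clock: 42.2
tool_pos: [0.5268, -0.1728, 0.0253]
orientation: [-179.9, -0.8, -178.9]
ft_force: [-18.1, -3.8, 11.4]
finger_gap: 0.2
gripper_force: 79.7
```

```bash
python3 -m pendant '-1 -10 0 0 0; -0.1 -10 0 0 0; -0.1 -10 0 0 0; -0.1 -10 0 0 0; -0.1 -10 0 50 0; -0.1 -10 0 100 0; -0.1 -10 0 100 0; 0 -8 60 100 5; 1 -4 120 100 10.5; 1 0 180 100 10.5; 1 10 240 100 10.5; 1 24 300 100 10.5; 1 24 354 100 10.5; 1 24 354 100 10.5; 1 24 354 100 10.5; 1 24 354 40 10.5; 1 24 354 40 10.5; 1 24 354 40 10.5'
python3 - <<'E'
from h import *
s=snap('top'); check(s,(.018,-.036,-.09,-.172)); print(monitor.get_obs()['tool_pos'])
E
```

```text
clock: 44.45
tool_pos: [0.5586, 0.1801, 0.0672]
orientation: [-180.0, -0.0, -168.4]
ft_force: [0.3, -0.1, 0.9]
finger_gap: 0.997
gripper_force: 0.0
edges [[578.5, 670.3], [580.7, 673.1], [578.7, 672.9]] (array([ 629.3, -128.8]), 342.2, 96.0, -88.85)
tube (array([510.6,  21.2]), 68.6, 17.4, 1.52) tail 0.4763 dx 0.4767
tube (array([511.3, -33.3]), 67.0, 17.9, 1.4) tail 0.4778 dx 0.4769
tube (array([510.7, -88.1]), 68.4, 19.7, -0.51) tail 0.4765 dx 0.4743
tube (array([ 512.2, -171.2]), 66.0, 18.5, 1.72) tail 0.4792 dx 0.475
[0.55945337 0.18054007 0.0680105 ]
```

```bash
python3 -m pendant '1 0.5 1.5 -45 0; 1 0.5 1.5 -62 0; 1 0.5 1.5 -62 0; 1 0.5 1.5 -62 0; -1 0.5 1.5 -62 0; -1 0.5 1.5 -62 0; -1 0.5 1.5 -62 0; -1 0.5 1.5 -62 0; -1 0.5 1.5 -62 0; -1 0.5 1.5 -62 0; -1 0 0 0 -5; -1 0 0 30 -10.5; -1 -50 0 30 -10.5; -1 -87 0 30 -10.5; -1 -87 0 30 -10.5; -1 -87 0 30 -10.5' 80
python3 - <<'E'
from h import *
o=monitor.get_obs();print(o['tool_pos'],o['orientation'])
E
```

```text
clock: 46.5
tool_pos: [0.4723, 0.1814, 0.0966]
orientation: [180.0, 0.1, -178.8]
ft_force: [1.1, 0.7, -1.1]
finger_gap: 0.195
gripper_force: 78.5
[0.47227842 0.18139871 0.09655277] [ 1.79986040e+02  9.30036049e-02 -1.78787689e+02]
```

```bash
python3 -m pendant '-1 0 -60 0 0; -1 0 -120 0 0; -1 0 -180 0 0; -1 0 -240 0 0; -1 0 -300 0 0; -1 0 -360 0 0; -1 0.5 -410 0 0; -1 0.5 -410 0 0; -1 0.5 -410 0 0; -1 0.5 -410 0 0; -1 0.5 -410 -50 0; -1 0.5 -410 -70 0; -1 0.5 -410 -70 0; -1 0.5 -410 -70 0; -1 0.5 -410 -70 0'
python3 - <<'E'
from h import *
s=snap('scene');W=world(s)
def sel(x0,x1,y0,y1,z0,z1): return W[(W[...,0]>x0)&(W[...,0]<x1)&(W[...,1]>y0)&(W[...,1]<y1)&(W[...,2]>z0)&(W[...,2]<z1)]
for a,b in ((.50,.54),(.55,.575)):
    P=sel(a,b,-.252,-.204,.02,.056); print(a,len(P),P[:,1].mean(),np.percentile(P[:,1],[2,98]),np.percentile(P[:,0],[2,98]))
E
```

```text
clock: 48.38
tool_pos: [0.4728, -0.2291, 0.0275]
orientation: [-179.9, 0.1, -178.8]
ft_force: [0.9, 0.4, -1.0]
finger_gap: 0.196
gripper_force: 78.7
0.5 52 -0.2264821365645968 [-0.23721624 -0.21836325] [0.50131513 0.53823063]
0.55 33 -0.223125918682284 [-0.24113923 -0.20916683] [0.55615517 0.57317093]
```

```bash
python3 -m pendant '-1 8 1 0 0; -1 16 1.5 0 0; -1 22 1.5 0 0; -1 28 2 0 0; -1 33 2 0 0; -1 38 2 0 0; -1 43 2 0 0; -1 48 2 0 0; -1 52 2 0 0; -1 55 2 0 0; -1 57 2 0 0; -1 57 2 0 0' ; python3 -m pendant '-1 2 0 0 0; -1 4 0 0 0; -1 4 0 0 0'; python3 -m pendant '-1 2 0 0 0; -1 4 0 0 0; -1 4 0 0 0'
```

```text
clock: 49.92
tool_pos: [0.527, -0.2267, 0.0259]
orientation: [180.0, -0.2, -178.8]
ft_force: [-4.3, -1.3, 1.6]
finger_gap: 0.196
gripper_force: 78.7
clock: 50.3
tool_pos: [0.5274, -0.2266, 0.0255]
orientation: [-180.0, -0.6, -178.9]
ft_force: [-13.3, -1.6, 7.2]
finger_gap: 0.194
gripper_force: 79.4
clock: 50.68
tool_pos: [0.5275, -0.2264, 0.0251]
orientation: [-180.0, -1.0, -178.9]
ft_force: [-22.8, -3.5, 14.1]
finger_gap: 0.198
gripper_force: 80.0
```

```bash
python3 -m pendant '-1 -10 0 0 0; -0.1 -10 0 0 0; -0.1 -10 0 0 0; -0.1 -10 0 0 0; -0.1 -10 0 50 0; -0.1 -10 0 100 0; -0.1 -10 0 100 0; -1 30 -60 100 0; -1 60 -100 100 0; -1 60 -180 100 0; -1 60 -180 100 0; -1 60 -180 100 0; -1 60 -180 100 0'
python3 - <<'E'
from h import *
s=snap('top','t3.png'); check(s,(.018,-.036,-.09,-.172,-.225)); print(edges(s)); print(monitor.get_obs()['tool_pos'])
E
```

```text
clock: 52.3
tool_pos: [0.5965, -0.4048, 0.1257]
orientation: [179.9, -0.1, -178.7]
ft_force: [-0.2, -0.6, -0.4]
finger_gap: -0.001
gripper_force: 0.0
edges [[573.5, 673.8], [580.8, 673.4], [569.1, 673.0]] (array([ 629.4, -128.3]), 341.0, 94.8, -88.53)
tube (array([510. ,  21.2]), 67.0, 17.4, 1.5) tail 0.4763 dx 0.4767
tube (array([511.4, -33.3]), 67.0, 17.9, 1.56) tail 0.4778 dx 0.4769
tube (array([510.2, -87.5]), 67.3, 19.8, -2.08) tail 0.4767 dx 0.4745
tube (array([ 522.1, -170.9]), 45.7, 19.1, 0.45) tail 0.4992 dx 0.495
tube (array([ 512.5, -225.1]), 63.5, 18.8, -0.31) tail 0.4807 dx 0.4752
[(np.float64(-0.3), [581.6, 672.8]), (np.float64(-0.27), [573.5, 673.8]), (np.float64(-0.24), [579.9, 673.3]), (np.float64(-0.21), [580.9, 672.8]), (np.float64(-0.18), [581.2, 673.0]), (np.float64(-0.15), [580.8, 673.4]), (np.float64(-0.12), [580.8, 673.1]), (np.float64(-0.09), [580.8, 673.0]), (np.float64(-0.06), [580.8, 672.9]), (np.float64(-0.03), [569.1, 673.0]), (np.float64(-0.0), [580.7, 672.8]), (np.float64(0.03), [579.8, 672.8])]
[ 0.59668627 -0.40473276  0.12605127]
```

View pics/t3.png

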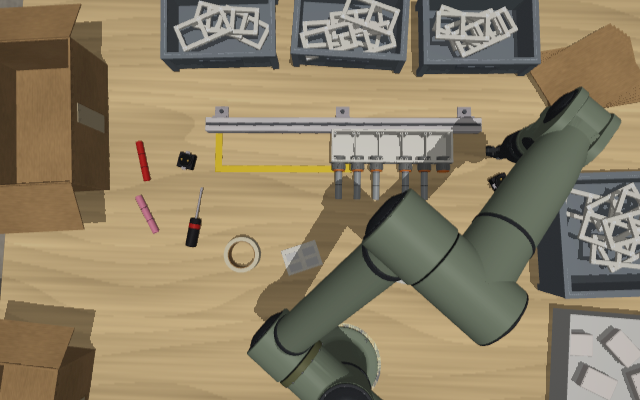

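All five tubes are seated and the box is flush along its whole length. Next I slide it in +y along the rail, pushing on its bare right-hand end.

```bash
python3 -m pendant '-1 18 60 0 0; -1 18 60 -50 0; -1 18 60 -105 0; -1 18 60 -105 0; -1 18 60 -105 0; -1 18 70 -105 0; -1 18 80 -105 0; -1 18 90 -105 0; -1 17 100 -105 0; -1 17 110 -105 0; -1 17 120 -105 0; -1 17 130 -105 0; -1 16 140 -105 0; -1 16 150 -105 0; -1 16 150 -105 0'
python3 - <<'E'
from h import *
s=snap('top');  print(edges(s),box(s,.058)); print(monitor.get_obs()['tool_pos'])
E
```

```text
clock: 54.22
tool_pos: [0.6143, -0.2587, 0.0235]
orientation: [-179.7, 0.2, -178.8]
ft_force: [-0.2, -4.2, 5.5]
finger_gap: -0.004
gripper_force: 3.5
[(np.float64(-0.24), [581.5, 673.3]), (np.float64(-0.21), [568.7, 673.6]), (np.float64(-0.18), [581.3, 672.8]), (np.float64(-0.15), [581.1, 673.4]), (np.float64(-0.12), [571.5, 673.1]), (np.float64(-0.09), [580.9, 673.1]), (np.float64(-0.06), [580.8, 673.2]), (np.float64(-0.03), [575.4, 672.8]), (np.float64(-0.0), [580.4, 672.8]), (np.float64(0.03), [577.5, 673.1]), (np.float64(0.06), [580.2, 672.5]), (np.float64(0.09), [579.9, 672.8])] (array([628.4, -72.3]), 342.8, 93.1, -88.58)
[ 0.61434787 -0.25869409  0.02353421]
```

```bash
python3 -m pendant '-1 0 13 0 0; -1 -1 26 0 0; -1 -1 39 0 0; -1 -1 52 0 0; -1 -2 65 0 0; -1 -2 78 0 0; -1 -2 91 0 0; -1 -2 104 0 0; -1 -3 117 0 0; -1 -3 130 0 0; -1 -3 143 0 0; -1 -4 156 0 0; -1 -4 169 0 0; -1 -4 182 0 0; -1 -5 195 0 0; -1 -5 208 0 0; -1 -5 218 0 0; -1 -6 226 0 0; -1 -6 230 0 0; -1 -6 230 0 0'
python3 - <<'E'
from h import *
s=snap('top');  print(edges(s),box(s,.058)); print(monitor.get_obs()['tool_pos'])
E
```

```text
clock: 56.78
tool_pos: [0.6087, -0.0295, 0.0236]
orientation: [-179.6, 0.2, -178.9]
ft_force: [0.4, -8.3, 8.6]
finger_gap: -0.003
gripper_force: 5.4
[(np.float64(0.03), [580.3, 672.8]), (np.float64(0.06), [565.9, 673.0]), (np.float64(0.09), [580.3, 672.8]), (np.float64(0.12), [566.7, 672.5]), (np.float64(0.15), [580.4, 672.5]), (np.float64(0.18), [574.7, 672.5]), (np.float64(0.21), [580.6, 671.9]), (np.float64(0.24), [580.6, 672.4]), (np.float64(0.27), [580.9, 671.8]), (np.float64(0.3), [567.9, 672.6]), (np.float64(0.33), [582.9, 674.2])] (array([622.6, 176. ]), 307.0, 94.8, -89.03)
[ 0.60875885 -0.02947674  0.02355932]
```

```bash
python3 -m pendant '-1 0 8 0 0; -1 0 16 0 0; -1 -1 22 0 0; -1 -1 27 0 0; -1 -1 31 0 0; -1 -1 31 0 0'; python3 -m pendant '-1 0 -20 0 0; -1 0 -50 0 0; -1 0 -70 40 0; -1 0 -70 110 0; -1 -60 -120 110 0; -1 -120 -170 110 0; -1 -120 -170 110 0; -1 -120 -170 110 0; -1 -120 -170 110 0'
python3 - <<'E'
from h import *
s=snap('top','t4.png'); b=box(s,.058); print(edges(s),b); print(monitor.get_obs()['tool_pos'])
cy=b[0][1]/1000; check(s,[cy+k-.0017 for k in (.15,.096,.042,-.042,-.096)])
E
```

```text
clock: 57.58
tool_pos: [0.6078, 0.0013, 0.0236]
orientation: [-179.6, 0.3, -178.9]
ft_force: [-0.4, -8.7, 7.7]
finger_gap: 0.003
gripper_force: 5.7
clock: 58.7
tool_pos: [0.4861, -0.1657, 0.1314]
orientation: [180.0, 0.0, -178.8]
ft_force: [-0.3, -0.1, -0.1]
finger_gap: 0.003
gripper_force: 0.0
[(np.float64(0.03), [580.2, 672.5]), (np.float64(0.06), [580.1, 672.9]), (np.float64(0.09), [575.7, 672.8]), (np.float64(0.12), [580.0, 672.9]), (np.float64(0.15), [576.3, 672.7]), (np.float64(0.18), [579.9, 672.6]), (np.float64(0.21), [579.8, 672.7]), (np.float64(0.24), [580.4, 672.3]), (np.float64(0.27), [580.9, 672.3]), (np.float64(0.3), [580.7, 672.1]), (np.float64(0.33), [572.6, 674.7]), (np.float64(0.36), [582.6, 675.2])] (array([622.1, 188.4]), 344.8, 95.0, -88.99)
[ 0.48635801 -0.16546013  0.13129452]
edges [[580.1, 672.9], [579.9, 672.6], [580.7, 672.1]] (array([622.1, 188.4]), 344.8, 95.0, -88.99)
tube (array([505.9, 335.5]), 75.4, 18.6, 2.35) tail 0.4681 dx 0.4763
tube (array([506.9, 282.1]), 75.9, 20.0, -0.68) tail 0.469 dx 0.4759
tube (array([507.5, 228.6]), 73.8, 19.9, -0.66) tail 0.4706 dx 0.4762
tube (array([508.9, 143.2]), 71.5, 18.6, -1.32) tail 0.4733 dx 0.4768
tube (array([509.5,  90.2]), 70.2, 17.5, 1.66) tail 0.4745 dx 0.4767
```

View pics/t4.png

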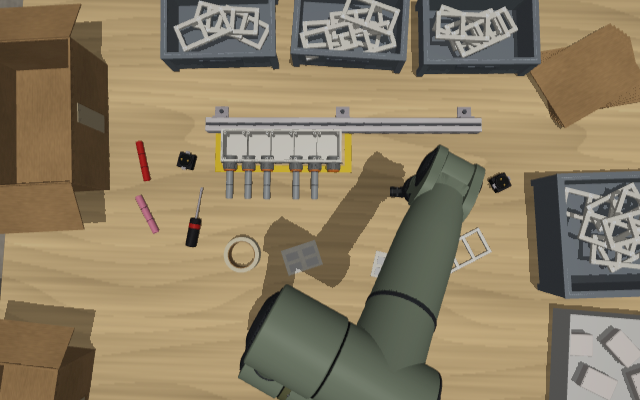

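The box sits in the outline, centred within about 1 mm, with all tubes home. I'll do one gentle confirming press at the middle so it's surely flush.

```bash
python3 -m pendant '-1 0 60 0 0; -1 10 120 0 0; -1 20 180 0 0; -1 30 240 0 0; -1 40 300 0 0; -1 50 351 0 0; -1 50 351 0 0; -1 50 351 0 0; -1 50 351 0 0; -1 50 351 -60 0; -1 50 351 -108 0; -1 50 351 -108 0; -1 50 351 -108 0; -1 60 351 -108 0; -1 68 351 -108 0; -1 74 351 -108 0; -1 78 351 -108 0; -1 78 351 -108 0'; python3 -m pendant '-1 2 0 0 0; -1 4 0 0 0; -1 4 0 0 0'
```

```text
clock: 61.0
tool_pos: [0.5635, 0.1852, 0.0232]
orientation: [-180.0, -0.0, -178.8]
ft_force: [-2.3, -0.1, 2.4]
finger_gap: 0.002
gripper_force: 0.6
clock: 61.38
tool_pos: [0.5633, 0.1852, 0.0232]
orientation: [-180.0, -0.4, -178.7]
ft_force: [-11.6, -0.9, 12.3]
finger_gap: -0.001
gripper_force: 6.3
```

```bash
python3 -m pendant '-1 -10 0 0 0; -1 -20 0 0 0; -1 -25 0 0 0; -1 -25 0 50 0; -1 -25 0 110 0; -1 -25 0 110 0; -1 -60 -60 110 0; -1 -60 -120 110 0; -1 -60 -180 110 0; -1 -60 -240 110 0; -1 -60 -300 110 0; -1 -60 -300 110 0; -1 -60 -300 110 0; -1 -60 -300 110 0; -1 -60 -300 110 0'
python3 - <<'E'
from h import *
s=snap('top'); b=box(s,.058); cy=b[0][1]/1000; check(s,[cy+k-.0017 for k in (.15,.096,.042,-.042,-.096)])
print(edges(s)[1::3])
E
```

```text
clock: 63.25
tool_pos: [0.5077, -0.1134, 0.1332]
orientation: [180.0, -0.0, -178.7]
ft_force: [0.2, -0.7, 0.1]
finger_gap: 0.003
gripper_force: 0.0
edges [[580.3, 673.0], [579.9, 672.3], [582.7, 671.9]] (array([622.3, 187.9]), 343.9, 95.0, -89.02)
tube (array([505.8, 335.6]), 74.9, 18.9, 2.13) tail 0.4685 dx 0.4767
tube (array([506.8, 282.5]), 76.1, 20.6, -1.25) tail 0.4688 dx 0.4757
tube (array([507.1, 228.5]), 73.1, 19.6, -0.37) tail 0.4706 dx 0.4761
tube (array([508.8, 143.1]), 71.8, 18.8, -1.42) tail 0.4729 dx 0.4765
tube (array([509.4,  90.2]), 69.6, 17.5, 1.64) tail 0.4745 dx 0.4767
[(np.float64(0.06), [580.3, 673.0]), (np.float64(0.15), [580.1, 672.5]), (np.float64(0.24), [573.1, 672.5]), (np.float64(0.33), [580.5, 674.7])]
```

Nothing moved under the press, so the box is flush, inside the outline and the tubes are home. Handing in.

```bash
python3 -c "
from cell import workorder
print(workorder.close_job())"
```

```text
the job is handed in; nothing more can be done
None
```

I pressed all five grey tubes home with the box against the rail, slid the box into the yellow outline to within about 1 mm and flush, and handed the job in at about 63 s; the box shifted once, 11 mm along and up to about 4 mm off the rail after the first tube, and I pressed it back before going on.

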